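# Clear the tall jar out of the sample case, shut the lid and secure it

## Task

The tall jar of glass grains standing in the wooden sample case keeps its lid from shutting. Lift it out and stand it upright on the empty end of the jar board, beside the jar already there; then swing the case's lid fully down, and once it is down turn the steel turnbutton until it lies square across the lid's edge. Leave the two short jars standing in the case, and do not push or knock over the other jar on the board or the little cup.

Things in the scene. Friction and masses are not known exactly. Their poses are not given: they have to be found in the camera images.
- case: Fixed open wooden box, 220 (x) by 160 (y) by 55 mm high outside, walls and floor 6 mm. Origin: centre of its underside, on the table. The lid is hinged along its +y long rim; on the outside of its -y long wall, a wooden post 34 by 36 mm, 64 mm high, carries the turnbutton. One tall and two short jars stand in it in a row along x, in any order.
- lid (a joint): Lid angle, rad: 0 = fully shut (flat on the rim), about 1.57 = upright, 2.1 = stop, leaning outwards; it starts between 1.6 and 2.0. A plain plywood board 220 by 160 by 8 mm without handle; its stiff hinge stays where it is left, so it must be pushed right down (about 3 N at its free edge).
- lid_hinge (a point): Middle of the lid's hinge line, at the underside of the lid, 80 mm to +y of the case's centre and 55 mm above the table; its axes turn with the lid: x along the hinge, -y from the hinge to the free edge (160 mm), z out of the lid's outer face.
- lid_edge (a point): Middle of the lid's free long edge, on its outer face (upper face when shut).
- turnbutton (a joint): Turnbutton angle, rad, counter-clockwise from above: 0 = along the case's +x, parallel to the lid's edge and clear of the lid; 1.57 = square across, pointing to the case's +y over the lid. Range -0.6 to 2.2; stiff, stays where it is left.
- turnbutton_pivot (a point): On the turnbutton's axis, at the underside of its bar, 65 mm above the table (2 mm above the shut lid), at x -20, y -98 mm in the case's frame; its x axis points along the bar. Steel bar 60 by 12 by 8 mm, from 10 mm behind the pivot to 50 mm ahead; on it an upright fin 8 mm thick, 8 to 48 mm from the pivot, its top 26 mm above the bar's underside.
- turnbutton_tip (a point): Free end of the turnbutton's bar, at its underside, 50 mm from the pivot.
- tall_jar: Loose jar, 54 mm in diameter, 95 mm high, pale contents, black screw cap (the top 14 mm, same diameter), about 0.2 kg. Origin: centre of its underside. It starts in the case and stands 46 mm above the rim.
- short_jar0: Loose jar, 50 mm in diameter, 36 mm high, black cap, below the rim of the case. Origin: centre of its underside.
- short_jar1: As short_jar0.
- jar_board: Fixed plywood board on the table, 190 (x) by 100 (y) by 12 mm thick. Origin: centre of its underside. Its -x end is taken by a jar, its +x end is empty.
- free_end (a point): Middle of the board's empty end, on its upper face: 48 mm to +x of the board's centre.
- board_jar: Loose jar like the tall one (54 mm in diameter, 95 mm high), standing on the board 48 mm to -x of its centre. Origin: centre of its underside.
- cup: Loose small clear cup, rim 44 mm in diameter, 40 mm high, standing on the table between the case and the jar board, at the far side. Origin: centre of its underside.

How it is judged:
By the outcome, as a careful person would: the job done as asked, in the order asked, and still so for the second after the job is handed in, with the robot touching nothing.
It also fails if it takes over 72 s, if anything falls off the work surface, if the arm or the gripper's body presses on something with over 40 N, if the wrist force passes 120 N, or if a joint passes its speed limit or range.

## Robot

A 6-joint arm with a two-finger parallel gripper is mounted at the origin on the work surface. World frame = base frame: x ahead of the robot, y to its left, z up, the work surface at z = 0. Lengths are in m, angles in degrees, forces in N, time in s.
With the tool pointing down it reaches from about 0.3 to 0.75 m from the base axis. Payload 8.5 kg.
Tool frame: the origin (TCP) lies midway between the tips of the shut fingers; the grasp point (between the pads) lies grasp_offset behind it (grasp_offset is the distance from the TCP to the grasp point, in m); z points along the fingers, y is the line along which they close (so a half turn about z gives the same grasp; the last joint's range is limited). The gripper opens to 85 mm and grips with 20 to 120 N. Pads are 22 mm wide; open, the fingers measure 114 mm over their backs; the gripper's body (76 mm by 85 mm) begins 54 mm behind the grasp point. The pads swing forward as they close: fully open they stand 13 mm farther back than shut.
Start: joints at [58.138, 21.807, 74.336, -0, 83.858, -12.336], TCP at [0.184, 0.518, 0.231] pointing down, gripper open.
Joint ranges: [-178.18, 178.18], [-50.72, 133.34], [12.68, 142.11], [-81.47, 261.47], [9.98, 163.14], [-165.26, 165.26]. Speed limits (degrees/s): [136.94, 136.94, 180, 180, 180, 180].

## Interface

Orientations are given as a 3x3 rotation matrix whose columns are the frame's x, y, z axes.
In Python, from rig import observe, get_image, camera_params, close_job, grasp_offset gives the robot as it stands.
- The arm moves only by the shell command python3 -m handwheel 'ROWS' [OPENING] [FORCE]. ROWS is JSON, a list of rows, each a list of 2 entries, a list of its own where there are three numbers: the shift along the tool's x, y, z as a fraction of full scale, then the turn, a rotation vector about the tool's x, y, z as a fraction of full scale. In form: [[[dx, dy, dz], [ax, ay, az]], ...]. A call has 1 to 10 rows; each row is the pose to reach, as a shift and turn from the pose commanded when the call began, along the tool's axes at that moment, turning the shorter way round; what a row does not reach only later rows make up. Full scale, the value 1, is 0.5 m for a shift and pi rad for a turn. A row lasts 1/10 s, in which the tool goes at most 50 mm and 8.59 degrees, less where a joint would pass 70% of its speed; a pose out of reach is approached as far as the arm can. A call with a number of a shift or a turn outside -1 to 1 is refused whole. A call with a gripper value outside its range is refused whole. OPENING is the opening, from 0 (shut) to 1 (fully open), set as the call begins (- or left out, the last holds). The fingers move at their own pace and stop on an object; FORCE is the grip in N (left out, the last holds). Time passes only in rows, so rows that repeat a pose let the fingers close. It gives the time, the measured TCP pose, the force, the opening and the grip force at its end, in the units of the state.
- observe(): the state, without advancing time (a new reading comes with each control period).
- get_image(name): name is "side" or "top" or "wrist"; returns (picture, depth): 420x560x3 uint8, red, green, blue; 420x560 float32, m along the optical axis (not along the pixel's ray), 0 where there is no reading.
- camera_params(name): a dict with "K" (3x3 intrinsics, pixels), "R" (3x3) and "t" (3): a world point X has camera coordinates R X + t. Camera axes: x right, y down, z forward; pixel columns grow to the right and rows downward; lengths in m; the calibration is good to about 2 mm. A picture is of the moment at which its call begins: read the wrist's pose just before it. camera_params takes no time and is no camera call; for the wrist camera it gives the pose at the moment of the call.
- close_job(): hands the job in; it is judged then, once.
The state is a dict: "time_s": time; "q": joint angles; "qvel": joint speeds; "joint_efforts": joint torques, N m; "position": TCP position; "tool_rot": TCP orientation; "ft_force": force on the tool from outside, world axes, zero at the start; "wrist_torque": the same for the moment, N m; "grip_width": finger opening in m; "gripper_force": force on a finger pad.
Only numpy, scipy, OpenCV 4.12 (cv2) and the standard library are available. Lean on these libraries where they do the work, as an engineer would, in place of code of your own. Each camera call takes 0.05 s, during which the arm holds its last target. There are 200 camera calls.

## Working session

There is one attempt and no reset: what is moved stays moved. The work goes in short steps, Python scripts to look and compute and a shell command to move; the robot and the scene stay as the last step left them, time stands still between calls to the robot, and variables do not carry over. Pictures are saved under pics/ and viewed, at most 10 in all, crops included, and the job is handed in when it is done.

```bash
mkdir -p pics; ls
python3 - <<'E'
from rig import *
import cv2,numpy as np
o=observe();print({k:np.round(v,3).tolist() for k,v in o.items()},grasp_offset)
for n in("top","side"):
    p,d=get_image(n);c=camera_params(n);np.savez(f"pics/{n}0.npz",p=p,d=d,**c);cv2.imwrite(f"pics/{n}0.png",p[:,:,::-1])
    print(n,c)
E
```

```text
pics
{'time_s': 0.0, 'q': [58.136, 21.842, 74.387, 0.0, 83.86, -12.337], 'qvel': [0.105, -0.012, 0.039, 0.07, -0.02, 0.038], 'joint_efforts': [-0.002, -44.845, -23.128, -0.0, 0.005, -0.0], 'position': [0.184, 0.518, 0.231], 'tool_rot': [[-0.942, 0.334, -0.001], [0.334, 0.942, -0.001], [0.0, -0.002, -1.0]], 'ft_force': [-0.778, -0.584, -1.095], 'wrist_torque': [-0.039, 0.019, -0.028], 'gripper_force': 0.0, 'grip_width': 0.086} 0.0187
top {'K': array([[540.27662001,   0.        , 281.47447848],
       [  0.        , 540.27662001, 204.59576597],
       [  0.        ,   0.        ,   1.        ]]), 'R': array([[ 0.02342257, -0.99969691,  0.00758122],
       [-0.98529904, -0.02436754, -0.16909177],
       [ 0.16922526, -0.0035092 , -0.98557115]]), 't': array([-0.07602419,  0.528929  ,  1.02602268])}
side {'K': array([[399.03877831,   0.        , 284.96109253],
       [  0.        , 399.03877831, 208.14112237],
       [  0.        ,   0.        ,   1.        ]]), 'R': array([[-0.93219416, -0.36195634, -0.00128753],
       [-0.24907978,  0.64406102, -0.7232874 ],
       [ 0.26262771, -0.67392359, -0.69054593]]), 't': array([0.47109237, 0.2354432 , 0.58710809])}
```

View pics/top0.png

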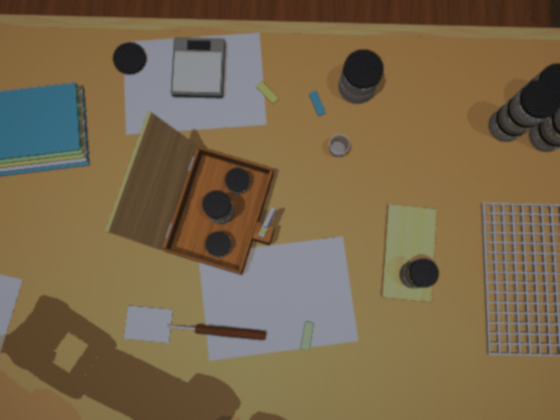

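View pics/side0.png

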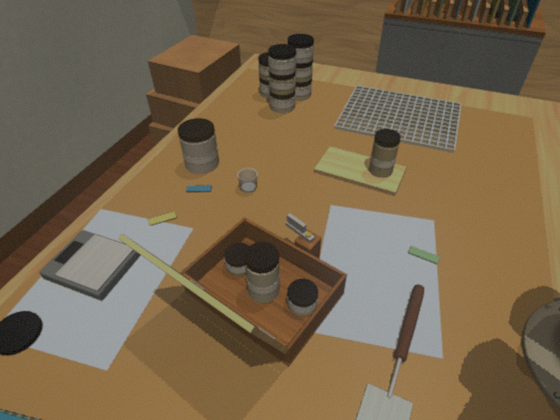

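The top view shows the case around (222,210), with the tall jar in the middle slot at (217,205) and short jars at (238,180) and (218,243). The turnbutton is at (267,222). The board is at (410,252), with its jar at (422,273) and the free end near (411,225), and the cup is at (339,146). The side view agrees. Next I turn these into world positions with depth.

```bash
cat > h.py <<'E'
import numpy as np,cv2
def cloud(f):
    z=np.load(f);d=z['d'];v,u=np.nonzero(d>0);zz=d[v,u];K=z['K']
    c=np.c_[(u-K[0,2])/K[0,0]*zz,(v-K[1,2])/K[1,1]*zz,zz]
    return (c-z['t'])@z['R'],u,v,z['p'][v,u].astype(int)
def proj(f,X):
    z=np.load(f);c=np.atleast_2d(X)@z['R'].T+z['t'];c=c@z['K'].T;return c[:,:2]/c[:,2:]
E
python3 - <<'E'
from h import *
def near(u,v,a,b,r): return np.hypot(u-a,v-b)<r
for n,sp in(("top",dict(tall=(217,205),s0=(238,180),s1=(218,243),bj=(422,273),cup=(339,146))),("side",dict(tall=(263,262),s0=(238,258),s1=(303,296),bj=(384,150),cup=(248,182)))):
    X,u,v,c=cloud(f"pics/{n}0.npz")
    for k,(a,b) in sp.items():
        m=near(u,v,a,b,20);P=X[m];col=c[m]
        if k!='cup': P=P[(col.max(1)<70)]
        top=np.percentile(P[:,2],90);Q=P[abs(P[:,2]-top)<.006]
        (cx,cy),(w,h),_=cv2.minAreaRect(Q[:,:2].astype(np.float32))
        print(n,k,"top",top.round(4),"ctr",round(cx,4),round(cy,4),"size",round(w,3),round(h,3),len(Q))
X,u,v,c=cloud("pics/top0.npz")
# board
m=(u>375)&(u<445)&(v>195)&(v<310)&(abs(X[:,2]-.012)<.004);P=X[m];print("board",cv2.minAreaRect(P[:,:2].astype(np.float32)),np.median(P[:,2]))
m=(u>160)&(u<280)&(v>145)&(v<275)&(abs(X[:,2]-.055)<.006)
P=X[m];print("rim",cv2.minAreaRect(P[:,:2].astype(np.float32)),np.median(P[:,2]))
# lid
m=(u>105)&(u<200)&(v>110)&(v<255)&(X[:,2]>.07);P=X[m];ctr=P.mean(0);n=np.linalg.svd(P-ctr,full_matrices=0)[2][2];print("lid",ctr,n,P[:,2].max())
m=(u>255)&(u<282)&(v>205)&(v<245)&(X[:,2]>.06);P=X[m]
for p,q in list(zip(P,np.c_[u,v][m]))[::3]: print(q,p.round(3))
E
```

```text
top tall top 0.102 ctr 0.5196 0.0591 size 0.051 0.051 592
top s0 top 0.0437 ctr 0.5867 0.0253 size 0.047 0.06 457
top s1 top 0.0433 ctr 0.4508 0.0607 size 0.045 0.049 467
top bj top 0.1081 ctr 0.4005 -0.3269 size 0.049 0.051 622
top cup top 0.0315 ctr 0.6607 -0.1774 size 0.041 0.042 90
side tall top 0.1022 ctr 0.5201 0.0615 size 0.053 0.05 748
side s0 top 0.1016 ctr 0.5353 0.0685 size 0.02 0.046 269
side s1 top 0.0433 ctr 0.4522 0.0617 size 0.048 0.049 663
side bj top 0.1083 ctr 0.4009 -0.3222 size 0.05 0.046 275
side cup top 0.0347 ctr 0.6615 -0.1761 size 0.042 0.042 183
board ((0.4461365342140198, -0.3243659734725952), (0.10053005814552307, 0.19015736877918243), 85.34683990478516) 0.011096981180634725
rim ((0.5154058933258057, 0.046199336647987366), (0.20137996971607208, 0.22031603753566742), 74.54977416992188) 0.053979161651817625
lid [0.54859982 0.17516483 0.14413289] [-0.24457797 -0.88673088  0.39228813] 0.20577392940967704
[271 207] [ 0.521 -0.043  0.07 ]
[271 208] [ 0.517 -0.043  0.086]
[274 208] [ 0.516 -0.049  0.09 ]
[272 209] [ 0.514 -0.045  0.089]
[275 209] [ 0.515 -0.051 
[... 3531 characters left out ...]
 0.062]
[270 236] [ 0.466 -0.042  0.062]
[257 237] [ 0.463 -0.018  0.064]
[260 237] [ 0.463 -0.023  0.065]
[263 237] [ 0.463 -0.029  0.065]
[267 237] [ 0.463 -0.037  0.064]
[270 237] [ 0.463 -0.043  0.065]
[258 238] [ 0.461 -0.02   0.064]
[261 238] [ 0.461 -0.025  0.063]
[264 238] [ 0.461 -0.031  0.065]
[267 238] [ 0.461 -0.037  0.064]
[270 238] [ 0.462 -0.043  0.062]
[259 239] [ 0.459 -0.021  0.063]
[263 239] [ 0.459 -0.029  0.064]
[266 239] [ 0.46  -0.035  0.06 ]
[269 239] [ 0.46  -0.041  0.06 ]
[262 240] [ 0.457 -0.027  0.065]
[265 240] [ 0.457 -0.033  0.064]
[268 240] [ 0.458 -0.039  0.064]
[265 241] [ 0.456 -0.033  0.063]
[268 241] [ 0.456 -0.039  0.062]
[269 242] [ 0.454 -0.041  0.06 ]
```

```bash
cat >> h.py <<'E'
from scipy.spatial.transform import Rotation as Ro
C=np.array([.5202,.0636]);a=np.radians(-15.45);EX=np.array([np.cos(a),np.sin(a)]);EY=np.array([-np.sin(a),np.cos(a)])
def case(x,y): return C+x*EX+y*EY
def plan(*wps):
    "wps: (x,y,z,yaw of tool y deg); prints rows in fractions from present pose"
    from rig import observe
    o=observe();p=np.array(o['position']);R=np.array(o['tool_rot'])
    for x,y,z,b in wps:
        b=np.radians(b);T=np.array([[-np.sin(b),np.cos(b),0],[np.cos(b),np.sin(b),0],[0,0,-1.]])
        T[:,0]=np.cross(T[:,1],T[:,2])
        s=R.T@(np.array([x,y,z])-p)/.5;r=Ro.from_matrix(R.T@T).as_rotvec()/np.pi
        print(np.round(s,4).tolist(),np.round(r,4).tolist(),'dist',np.linalg.norm(s*.5).round(3))
E
python3 - <<'E'
from h import *
plan((.520,.0603,.26,74.5),(.520,.0603,.16,74.5),(.520,.0603,.055,74.5))
X,u,v,c=cloud("pics/side0.npz")
m=(u>310)&(u<410)&(v>140)&(v<195)&(abs(X[:,2]-.012)<.004);P=X[m];print("board side",cv2.minAreaRect(P[:,:2].astype(np.float32)),np.median(P[:,2]))
for z in np.arange(12)/100:pass
print(case(0,.19),case(-.02,-.098))
# tall jar sides: lowest glass pts
X,u,v,c=cloud("pics/side0.npz");m=(np.hypot(X[:,0]-.52,X[:,1]-.0603)<.035)&(X[:,2]>.08);P=X[m];k=P[:,2]<.098
f=lambda q:np.hypot(P[k,0]-q[0],P[k,1]-q[1])-.027
from scipy.optimize import least_squares
print(least_squares(f,[.52,.06],loss='soft_l1',f_scale=.002).x)
E
```

```text
[-0.9399, -0.6382, -0.0579] [-0.0004, -0.0001, -0.0224] dist 0.569
[-0.94, -0.638, 0.1421] [-0.0004, -0.0001, -0.0224] dist 0.572
[-0.9401, -0.6377, 0.3521] [-0.0004, -0.0001, -0.0224] dist 0.595
board side ((0.44378018379211426, -0.37771615386009216), (0.21257935464382172, 0.1896481066942215), 86.17669677734375) 0.012366500371252254
[0.5708155  0.24673403] [ 0.47481579 -0.02553066]
[0.52236325 0.05971198]
```

```bash
python3 -m handwheel '[[[0,0,-0.06],[0,0,0]],[[-0.94,-0.638,-0.058],[0,0,-0.022]],[[-0.94,-0.638,-0.058],[0,0,-0.022]],[[-0.94,-0.638,-0.058],[0,0,-0.022]],[[-0.94,-0.638,-0.058],[0,0,-0.022]],[[-0.94,-0.638,-0.058],[0,0,-0.022]],[[-0.94,-0.638,-0.058],[0,0,-0.022]],[[-0.94,-0.638,-0.058],[0,0,-0.022]],[[-0.94,-0.638,-0.058],[0,0,-0.022]],[[-0.94,-0.638,-0.058],[0,0,-0.022]]]' 1
python3 - <<'E'
from h import *
plan((.521,.060,.26,74.5),(.521,.060,.055,74.5))
E
```

```text
time_s: 1.1
position: [0.451, 0.1538, 0.2604]
tool_rot: [[-0.963, 0.269, -0.0], [0.269, 0.963, 0.0], [0.0, 0.0, -1.0]]
ft_force: [1.0, 0.5, 1.1]
grip_width: 0.0852
gripper_force: 0.0
[-0.1853, -0.1431, 0.0008] [0.0, -0.0001, -0.0004] dist 0.117
[-0.1854, -0.1431, 0.4108] [0.0, -0.0001, -0.0004] dist 0.236
```

```bash
python3 -m handwheel '[[[-0.185,-0.143,0],[0,0,0]],[[-0.185,-0.143,0],[0,0,0]],[[-0.185,-0.143,0],[0,0,0]],[[-0.185,-0.143,0.1],[0,0,0]],[[-0.185,-0.143,0.18],[0,0,0]],[[-0.185,-0.143,0.18],[0,0,0]],[[-0.185,-0.143,0.18],[0,0,0]],[[-0.185,-0.143,0.18],[0,0,0]]]' 1
python3 - <<'E'
from h import *
from rig import *
plan((.521,.060,.055,74.5))
p,d=get_image("wrist");cv2.imwrite("pics/w1.png",p[:,:,::-1])
E
```

```text
time_s: 1.9
position: [0.5212, 0.0623, 0.1728]
tool_rot: [[-0.963, 0.268, 0.004], [0.268, 0.963, -0.0], [-0.004, 0.001, -1.0]]
ft_force: [-0.0, 0.6, 0.2]
grip_width: 0.0852
gripper_force: 0.0
[0.0, -0.0047, 0.2357] [0.0002, 0.0012, -0.0002] dist 0.118
```

View pics/w1.png

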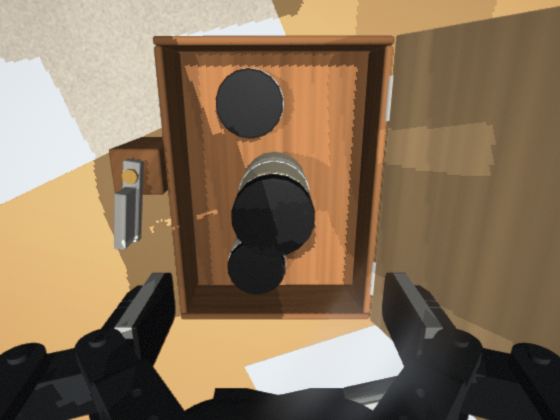

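The jar cap is centred at (273,215), midway between the fingers at (145,330) and (415,330), and the short jars are clear at (250,103) and (257,266). Next I descend and grip.

```bash
python3 -m handwheel '[[[0,-0.004,0.08],[0,0,0]],[[0,-0.004,0.16],[0,0.001,0]],[[0,-0.004,0.2],[0,0.001,0]],[[0,-0.004,0.235],[0,0.001,0]],[[0,-0.004,0.235],[0,0.001,0]],[[0,-0.004,0.235],[0,0.001,0]]]' 1
python3 -m handwheel '[[[0,0,0],[0,0,0]],[[0,0,0],[0,0,0]],[[0,0,0],[0,0,0]],[[0,0,0],[0,0,0]],[[0,0,0],[0,0,0]],[[0,0,0],[0,0,0]],[[0,0,0],[0,0,0]],[[0,0,0],[0,0,0]],[[0,0,0],[0,0,0]],[[0,0,0],[0,0,0]]]' 0 45
```

```text
time_s: 2.55
position: [0.5206, 0.0601, 0.0545]
tool_rot: [[-0.963, 0.268, -0.001], [0.268, 0.963, 0.001], [0.001, 0.0, -1.0]]
ft_force: [-0.1, -0.4, -0.1]
grip_width: 0.0854
gripper_force: 0.0
time_s: 3.55
position: [0.5202, 0.06, 0.0543]
tool_rot: [[-0.963, 0.268, -0.001], [0.268, 0.963, 0.001], [0.001, 0.0, -1.0]]
ft_force: [-0.8, -1.2, 6.0]
grip_width: 0.0532
gripper_force: 46.1
```

```bash
python3 -m handwheel '[[[0,0,-0.04],[0,0,0]],[[0,0,-0.1],[0,0,0]],[[0,0,-0.2],[0,0,0]],[[0,0,-0.28],[0,0,0]],[[0,0,-0.28],[0,0,0]],[[0,0,-0.28],[0,0,0]]]'
python3 - <<'E'
from h import *
plan((.494,-.328,.195,85.3))
E
```

```text
time_s: 4.15
position: [0.5199, 0.06, 0.1935]
tool_rot: [[-0.963, 0.268, -0.002], [0.268, 0.963, 0.001], [0.002, 0.0, -1.0]]
ft_force: [1.0, -0.5, -2.4]
grip_width: 0.0533
gripper_force: 48.1
[-0.1583, -0.7615, -0.0035] [0.0001, -0.0006, -0.0603] dist 0.389
```

```bash
python3 -m handwheel '[[[-0.015,-0.07,-0.004],[0,0,-0.006]],[[-0.03,-0.14,-0.004],[0,0,-0.012]],[[-0.047,-0.22,-0.004],[0,0,-0.018]],[[-0.064,-0.3,-0.004],[0,0,-0.024]],[[-0.081,-0.38,-0.004],[0,0,-0.03]],[[-0.098,-0.46,-0.004],[0,0,-0.036]],[[-0.115,-0.54,-0.004],[0,0,-0.042]],[[-0.132,-0.62,-0.004],[0,0,-0.048]],[[-0.149,-0.7,-0.004],[0,0,-0.054]],[[-0.158,-0.76,-0.004],[0,-0.001,-0.06]]]'
python3 -m handwheel '[[[0,0,0],[0,0,0]],[[0,0,0],[0,0,0]],[[0,0,0],[0,0,0]],[[0,0,0],[0,0,0]]]'
python3 - <<'E'
from h import *
from rig import *
plan((.494,-.328,.064,85.3))
p,d=get_image("top");np.savez("pics/top1.npz",p=p,d=d,**camera_params("top"))
p,d=get_image("wrist");c=camera_params("wrist");cv2.imwrite("pics/w2.png",p[:,:,::-1]);np.savez("pics/w2.npz",p=p,d=d,**c)
p,d=get_image("side");cv2.imwrite("pics/s2.png",p[:,:,::-1])
p0=np.load("pics/side0.npz")
X,u,v,c=cloud("pics/w2.npz")
m=(abs(X[:,2]-.012)<.004)&(abs(X[:,0]-.446)<.15)&(abs(X[:,1]+.324)<.09);print(cv2.minAreaRect(X[m][:,:2].astype(np.float32)),m.sum(),np.median(X[m][:,2]))
E
```

```text
time_s: 5.15
position: [0.4933, -0.3292, 0.1925]
tool_rot: [[-0.997, 0.084, -0.003], [0.084, 0.997, 0.003], [0.003, 0.002, -1.0]]
ft_force: [0.5, 0.2, -1.8]
grip_width: 0.0529
gripper_force: 48.3
time_s: 5.55
position: [0.4944, -0.3261, 0.1945]
tool_rot: [[-0.997, 0.082, -0.0], [0.082, 0.997, 0.001], [0.001, 0.001, -1.0]]
ft_force: [0.2, -0.5, -2.7]
grip_width: 0.0533
gripper_force: 48.3
[0.0003, -0.0041, 0.261] [0.0003, -0.0002, 0.0] dist 0.131
((0.44557690620422363, -0.32676780223846436), (0.1003556028008461, 0.18954876065254211), 85.5055160522461) 16133 0.012392970923943798
```

View pics/w2.png

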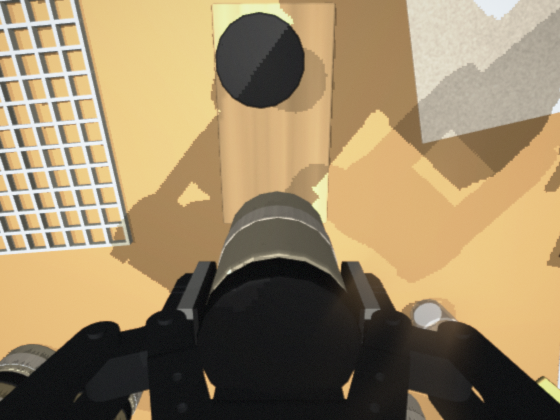

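View pics/s2.png

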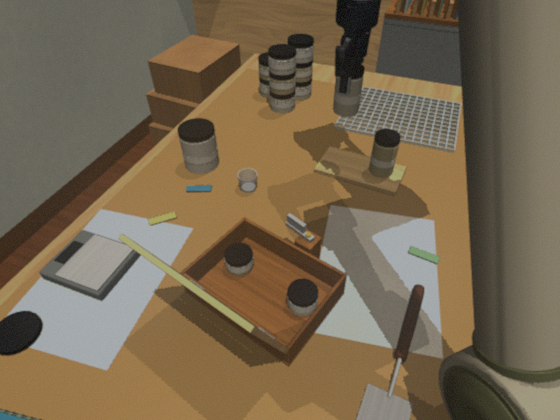

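The jar hangs upright in the grip. The board's end lies ahead at (225–325, 3–220) and is empty, with the other jar at (260,60). The side view shows both short jars standing at (238,258) and (303,296). Next I lower the jar.

```bash
python3 -m handwheel '[[[0,-0.007,0.07],[0,0,0]],[[0,-0.007,0.14],[0,0,0]],[[0,-0.007,0.2],[0,0,0]],[[0,-0.007,0.235],[0,0,0]],[[0,-0.007,0.255],[0,0,0]],[[0,-0.007,0.258],[0,0,0]],[[0,-0.007,0.258],[0,0,0]],[[0,-0.007,0.258],[0,0,0]]]'
python3 -m handwheel '[[[0,0,0.002],[0,0,0]],[[0,0,0.004],[0,0,0]],[[0,0,0.004],[0,0,0]],[[0,0,0.004],[0,0,0]]]'
```

```text
time_s: 6.5
position: [0.4944, -0.3311, 0.067]
tool_rot: [[-0.997, 0.083, 0.002], [0.083, 0.997, -0.001], [-0.002, -0.001, -1.0]]
ft_force: [-0.1, -0.0, -2.3]
grip_width: 0.053
gripper_force: 48.3
time_s: 6.9
position: [0.4939, -0.3307, 0.0639]
tool_rot: [[-0.997, 0.083, 0.0], [0.083, 0.997, 0.0], [-0.0, 0.0, -1.0]]
ft_force: [0.1, 0.6, -1.7]
grip_width: 0.0529
gripper_force: 48.3
```

```bash
python3 -m handwheel '[[[0,0,0.002],[0,0,0]],[[0,0,0.003],[0,0,0]],[[0,0,0.003],[0,0,0]],[[0,0,0.003],[0,0,0]]]'
python3 -m handwheel '[[[0,0,0.001],[0,0,0]],[[0,0,0.002],[0,0,0]],[[0,0,0.002],[0,0,0]]]'
```

```text
time_s: 7.3
position: [0.4939, -0.3307, 0.0622]
tool_rot: [[-0.997, 0.083, -0.0], [0.083, 0.997, 0.0], [0.0, 0.0, -1.0]]
ft_force: [-0.1, 0.0, -2.0]
grip_width: 0.0531
gripper_force: 48.3
time_s: 7.6
position: [0.4939, -0.3307, 0.0612]
tool_rot: [[-0.997, 0.083, -0.0], [0.083, 0.997, 0.0], [0.0, 0.0, -1.0]]
ft_force: [-0.7, -0.3, -2.2]
grip_width: 0.053
gripper_force: 48.3
```

```bash
python3 -m handwheel '[[[0,0,0.002],[0,0,0]],[[0,0,0.002],[0,0,0]],[[0,0,0.002],[0,0,0]]]'
python3 -m handwheel '[[[0,0,0.002],[0,0,0]],[[0,0,0.002],[0,0,0]],[[0,0,0.002],[0,0,0]]]'
```

```text
time_s: 7.9
position: [0.494, -0.3308, 0.0604]
tool_rot: [[-0.997, 0.083, 0.0], [0.083, 0.997, 0.0], [-0.0, 0.0, -1.0]]
ft_force: [0.5, 0.4, -0.7]
grip_width: 0.053
gripper_force: 48.2
time_s: 8.2
position: [0.4941, -0.3308, 0.0603]
tool_rot: [[-0.997, 0.083, 0.001], [0.083, 0.997, -0.0], [-0.001, -0.0, -1.0]]
ft_force: [-1.0, 0.9, 7.2]
grip_width: 0.0531
gripper_force: 48.7
```

```bash
python3 -m handwheel '[[[0,0,0],[0,0,0]],[[0,0,0],[0,0,0]],[[0,0,0],[0,0,0]],[[0,0,0],[0,0,0]],[[0,0,0],[0,0,0]],[[0,0,0],[0,0,0]],[[0,0,-0.02],[0,0,0]],[[0,0,-0.06],[0,0,0]],[[0,0,-0.12],[0,0,0]],[[0,0,-0.2],[0,0,0]]]' 1
python3 -m handwheel '[[[0,0,-0.1],[0,0,0]],[[0,0,-0.2],[0,0,0]],[[0,0,-0.2],[0,0,0]],[[0,0,-0.2],[0,0,0]]]' 0
python3 - <<'E'
from h import *
from rig import *
p,d=get_image("wrist");c=camera_params("wrist");np.savez("pics/w3.npz",p=p,d=d,**c)
X,u,v,c=cloud("pics/w3.npz")
for q in((.494,-.331),(.3985,-.3225)):
    m=(np.hypot(X[:,0]-q[0],X[:,1]-q[1])<.05)&(X[:,2]>.095)&(X[:,2]<.12);P=X[m][:,:2].astype(np.float32)
    print(m.sum(),cv2.minAreaRect(P)[:2],np.percentile(X[m][:,2],[5,50,95]))
for y in (.2,):
    print(case(0,.2))
plan((*case(0,.2),.29,74.5))
E
```

```text
time_s: 9.2
position: [0.4934, -0.3303, 0.1599]
tool_rot: [[-0.997, 0.083, -0.002], [0.083, 0.997, 0.002], [0.002, 0.002, -1.0]]
ft_force: [-0.1, 0.1, 0.3]
grip_width: 0.0855
gripper_force: 0.0
time_s: 9.6
position: [0.4939, -0.3308, 0.2607]
tool_rot: [[-0.997, 0.083, 0.002], [0.083, 0.997, -0.002], [-0.002, -0.001, -1.0]]
ft_force: [0.2, 0.8, -0.3]
grip_width: 0.0284
gripper_force: 0.0
3073 ((0.49400967359542847, -0.3315708339214325), (0.05264643579721451, 0.05306604132056236)) [0.1041348  0.10569122 0.10682951]
4040 ((0.3999130129814148, -0.3296228349208832), (0.052509382367134094, 0.0533144436776638)) [0.10457297 0.10583016 0.10705448]
[0.57347947 0.25637266]
[-0.0616, 1.183, -0.0611] [0.0002, -0.0002, 0.0596] dist 0.593
```

Both jars stand upright on the board, with caps level at z ≈ 0.106 and their centres 94 mm apart. Now for the lid.

```bash
python3 -m handwheel '[[[-0.005,0.09,-0.06],[0,0,0.005]],[[-0.01,0.19,-0.06],[0,0,0.01]],[[-0.015,0.29,-0.06],[0,0,0.015]],[[-0.02,0.39,-0.06],[0,0,0.02]],[[-0.026,0.49,-0.06],[0,0,0.025]],[[-0.031,0.59,-0.06],[0,0,0.03]],[[-0.036,0.69,-0.06],[0,0,0.035]],[[-0.041,0.79,-0.06],[0,0,0.04]],[[-0.047,0.89,-0.06],[0,0,0.045]],[[-0.052,0.99,-0.06],[0,0,0.05]]]' 0
python3 - <<'E'
from h import *
plan((*case(0,.2),.29,74.5),(*case(0,.2),.17,74.5))
E
```

```text
time_s: 10.65
position: [0.5599, 0.1583, 0.2878]
tool_rot: [[-0.971, 0.239, -0.003], [0.239, 0.971, -0.0], [0.003, -0.001, -1.0]]
ft_force: [0.9, -0.5, -0.8]
grip_width: 0.0001
gripper_force: 0.0
[0.0204, 0.197, -0.0044] [-0.0003, -0.001, 0.0094] dist 0.099
[0.0197, 0.1971, 0.2356] [-0.0003, -0.001, 0.0094] dist 0.154
```

```bash
python3 -m handwheel '[[[0.01,0.1,0],[0,0,0.009]],[[0.02,0.197,0],[0,0,0.009]],[[0.02,0.197,0],[0,0,0.009]],[[0.02,0.197,0.08],[0,0,0.009]],[[0.02,0.197,0.16],[0,0,0.009]],[[0.02,0.197,0.235],[0,0,0.009]],[[0.02,0.197,0.235],[0,0,0.009]],[[0.02,0.197,0.235],[0,0,0.009]],[[0.02,0.197,0.235],[0,0,0.009]]]'
python3 - <<'E'
from h import *
r=.125
w=[(*case(0,y),.17,74.5) for y in(.15,.11,.09)]
for t in(80,70,60,50,40,30,20,10,3,0):
    t=np.radians(t); w.append((*case(0,.08-r*np.cos(t)+.004*np.sin(t)),.055+r*np.sin(t)+.004*np.cos(t),74.5))
plan(*w)
E
```

```text
time_s: 11.55
position: [0.575, 0.2543, 0.1741]
tool_rot: [[-0.964, 0.266, 0.003], [0.266, 0.964, 0.001], [-0.003, 0.002, -1.0]]
ft_force: [0.3, 0.1, -0.7]
grip_width: 0.0003
gripper_force: 0.0
[0.0042, -0.0968, 0.008] [0.0006, 0.0009, 0.0005] dist 0.049
[0.0043, -0.1768, 0.0078] [0.0006, 0.0009, 0.0005] dist 0.089
[0.0043, -0.2168, 0.0078] [0.0006, 0.0009, 0.0005] dist 0.108
[0.0043, -0.2723, -0.0099] [0.0006, 0.0009, 0.0005] dist 0.136
[0.0044, -0.3148, -0.0001] [0.0006, 0.0009, 0.0005] dist 0.157
[0.0045, -0.3549, 0.017] [0.0006, 0.0009, 0.0005] dist 0.178
[0.0046, -0.3914, 0.0408] [0.0006, 0.0009, 0.0005] dist 0.197
[0.0047, -0.4233, 0.0706] [0.0006, 0.0009, 0.0005] dist 0.215
[0.0048, -0.4495, 0.1054] [0.0006, 0.0009, 0.0005] dist 0.231
[0.0049, -0.4692, 0.1443] [0.0006, 0.0009, 0.0005] dist 0.245
[0.0051, -0.4819, 0.186] [0.0006, 0.0009, 0.0005] dist 0.258
[0.0052, -0.4864, 0.2162] [0.0006, 0.0009, 0.0005] dist 0.266
[0.0052, -0.4872, 0.2293] [0.0006, 0.0009, 0.0005] dist 0.269
```

```bash
python3 -m handwheel '[[[0.004,-0.05,0.008],[0,0,0]],[[0.004,-0.1,0.008],[0,0,0]],[[0.004,-0.14,0.008],[0,0,0]],[[0.004,-0.18,0.008],[0,0,0]],[[0.004,-0.22,0.005],[0,0,0]],[[0.004,-0.25,0],[0,0,0]],[[0.004,-0.272,0],[0,0,0]],[[0.004,-0.295,0],[0,0,0]],[[0.004,-0.315,0],[0,0,0]],[[0.004,-0.315,0],[0,0,0]]]'
python3 - <<'E'
from h import *
r=.125
w=[]
for t in(70,60,50,40,30,20,10,3,0):
    t=np.radians(t); w.append((*case(0,.08-r*np.cos(t)+.004*np.sin(t)),.055+r*np.sin(t)+.004*np.cos(t),74.5))
plan(*w)
E
```

```text
time_s: 12.55
position: [0.5302, 0.1019, 0.1717]
tool_rot: [[-0.964, 0.266, -0.001], [0.266, 0.964, -0.0], [0.001, -0.0, -1.0]]
ft_force: [-0.4, -0.2, 0.5]
grip_width: 0.0001
gripper_force: 0.0
[-0.0012, 0.0028, -0.0042] [-0.0001, -0.0003, 0.0003] dist 0.003
[-0.0012, -0.0373, 0.0129] [-0.0001, -0.0003, 0.0003] dist 0.02
[-0.0012, -0.0737, 0.0368] [-0.0001, -0.0003, 0.0003] dist 0.041
[-0.0012, -0.1055, 0.0666] [-0.0001, -0.0003, 0.0003] dist 0.062
[-0.0013, -0.1316, 0.1016] [-0.0001, -0.0003, 0.0003] dist 0.083
[-0.0013, -0.1513, 0.1405] [-0.0001, -0.0003, 0.0003] dist 0.103
[-0.0013, -0.1639, 0.1822] [-0.0001, -0.0003, 0.0003] dist 0.123
[-0.0013, -0.1683, 0.2124] [-0.0001, -0.0003, 0.0003] dist 0.136
[-0.0013, -0.1691, 0.2255] [-0.0001, -0.0003, 0.0003] dist 0.141
```

```bash
python3 -m handwheel '[[[-0.001,-0.018,0.006],[0,0,0]],[[-0.001,-0.037,0.013],[0,0,0]],[[-0.001,-0.055,0.024],[0,0,0]],[[-0.001,-0.074,0.037],[0,0,0]],[[-0.001,-0.09,0.051],[0,0,0]],[[-0.001,-0.105,0.067],[0,0,0]],[[-0.001,-0.119,0.084],[0,0,0]],[[-0.001,-0.131,0.102],[0,0,0]],[[-0.001,-0.131,0.102],[0,0,0]]]'
python3 - <<'E'
from h import *
from rig import *
r=.125
w=[]
for t in(30,20,10,3,0):
    t=np.radians(t); w.append((*case(0,.08-r*np.cos(t)+.004*np.sin(t)),.055+r*np.sin(t)+.004*np.cos(t),74.5))
w.append((*case(0,-.045),.061,74.5))
plan(*w)
p,d=get_image("side");cv2.imwrite("pics/s4.png",p[:,:,::-1])
E
```

```text
time_s: 13.45
position: [0.5128, 0.039, 0.1195]
tool_rot: [[-0.964, 0.266, -0.002], [0.266, 0.964, 0.0], [0.002, -0.0, -1.0]]
ft_force: [0.5, -0.8, -0.6]
grip_width: -0.0001
gripper_force: 0.0
[-0.0011, -0.0012, -0.0028] [-0.0001, -0.0007, 0.0004] dist 0.002
[-0.0011, -0.0209, 0.0361] [-0.0001, -0.0007, 0.0004] dist 0.021
[-0.0012, -0.0335, 0.0778] [-0.0001, -0.0007, 0.0004] dist 0.042
[-0.0013, -0.0379, 0.108] [-0.0001, -0.0007, 0.0004] dist 0.057
[-0.0013, -0.0386, 0.1211] [-0.0001, -0.0007, 0.0004] dist 0.064
[-0.0013, -0.0386, 0.1171] [-0.0001, -0.0007, 0.0004] dist 0.062
```

View pics/s4.png

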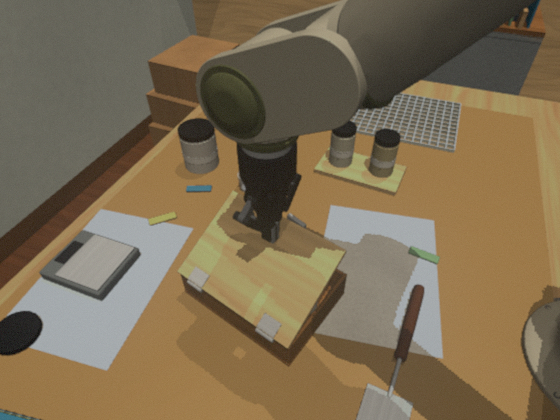

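The lid now leans under the fingers at (270,235), about a quarter open. The two jars at (343,145) and (384,153) stand on the board. I keep pressing down.

```bash
python3 -m handwheel '[[[-0.001,-0.011,0.017],[0,0,0]],[[-0.001,-0.021,0.036],[0,0,0]],[[-0.001,-0.028,0.057],[0,0,0]],[[-0.001,-0.034,0.078],[0,0,0]],[[-0.001,-0.037,0.095],[0,0,0]],[[-0.001,-0.038,0.107],[0,0,0]],[[-0.001,-0.038,0.111],[0,0,0]],[[-0.001,-0.038,0.111],[0,0,0]]]'
python3 -m handwheel '[[[0,0,0.002],[0,0,0]],[[0,0,0.004],[0,0,0]],[[0,0,0.004],[0,0,0]],[[0,0,0.004],[0,0,0]]]'
```

```text
time_s: 14.3
position: [0.5088, 0.0214, 0.0651]
tool_rot: [[-0.964, 0.265, -0.001], [0.265, 0.964, 0.0], [0.001, 0.0, -1.0]]
ft_force: [0.8, 0.1, -0.1]
grip_width: 0.0001
gripper_force: 0.0
time_s: 14.7
position: [0.509, 0.0213, 0.0635]
tool_rot: [[-0.964, 0.265, 0.0], [0.265, 0.964, 0.0], [-0.0, 0.0, -1.0]]
ft_force: [-0.1, -0.2, -0.4]
grip_width: -0.0
gripper_force: 0.1
```

```bash
python3 -m handwheel '[[[0,0,0.002],[0,0,0]],[[0,0,0.003],[0,0,0]],[[0,0,0.003],[0,0,0]]]'
python3 -m handwheel '[[[0,0,0.001],[0,0,0]],[[0,0,0.002],[0,0,0]],[[0,0,0.002],[0,0,0]]]'
```

```text
time_s: 15.0
position: [0.5091, 0.0214, 0.0629]
tool_rot: [[-0.964, 0.265, 0.001], [0.265, 0.964, 0.0], [-0.001, 0.0, -1.0]]
ft_force: [-3.6, 0.3, 12.0]
grip_width: -0.0003
gripper_force: 6.1
time_s: 15.3
position: [0.5091, 0.0214, 0.0628]
tool_rot: [[-0.964, 0.265, 0.002], [0.265, 0.964, -0.0], [-0.002, 0.0, -1.0]]
ft_force: [-7.4, 0.5, 21.8]
grip_width: 0.0001
gripper_force: 11.1
```

```bash
python3 -m handwheel '[[[0,0,-0.05],[0,0,0]],[[0,0,-0.13],[0,0,0]],[[0,0,-0.2],[0,0,0]],[[0,0,-0.2],[0,0,0]],[[0,0,-0.2],[0,0,0]]]'
python3 - <<'E'
from h import *
from rig import *
for n in("wrist","side"):
    p,d=get_image(n);np.savez(f"pics/{n}5.npz",p=p,d=d,**camera_params(n));cv2.imwrite(f"pics/{n}5.png",p[:,:,::-1])
    X,u,v,c=cloud(f"pics/{n}5.npz")
    L=(X[:,:2]-C)@np.c_[EX,EY]
    m=(abs(L[:,0])<.1)&(L[:,1]>-.07)&(L[:,1]<.07)&(X[:,2]<.08);P=X[m]
    q=np.linalg.lstsq(np.c_[L[m],np.ones(m.sum())],P[:,2],rcond=None)[0];print(n,"lid plane slopes",q,np.median(P[:,2]))
    m=(X[:,2]>.078)&(X[:,2]<.098)&(np.hypot(L[:,0]+.0,L[:,1]+.105)<.04);print(n,"fin",m.sum(),cv2.minAreaRect(X[m][:,:2].astype(np.float32)),np.percentile(X[m][:,2],95))
    print(' case frame',cv2.minAreaRect(L[m].astype(np.float32)))
E
```

```text
time_s: 15.8
position: [0.5089, 0.0213, 0.1611]
tool_rot: [[-0.964, 0.265, 0.001], [0.265, 0.964, 0.0], [-0.001, 0.0, -1.0]]
ft_force: [-0.6, 0.0, -0.6]
grip_width: -0.0001
gripper_force: 0.0
wrist lid plane slopes [-0.00121276  0.00153434  0.06248381] 0.06249192660431947
wrist fin 1005 ((0.49845749139785767, -0.041216105222702026), (0.00846873689442873, 0.04055657982826233), 65.75288391113281) 0.09143739358562208
 case frame ((0.006965925917029381, -0.10682054609060287), (0.008468731306493282, 0.040556564927101135), 81.20291137695312)
side lid plane slopes [0.00018035 0.00134676 0.06328169] 0.0632664821621999
side fin 178 ((0.49511903524398804, -0.0360923670232296), (0.009493125602602959, 0.05016361176967621), 67.32857513427734) 0.09234628666295146
 case frame ((0.002383163198828697, -0.1027713268995285), (0.009493122808635235, 0.05016361549496651), 82.778564453125)
```

View pics/wrist5.png

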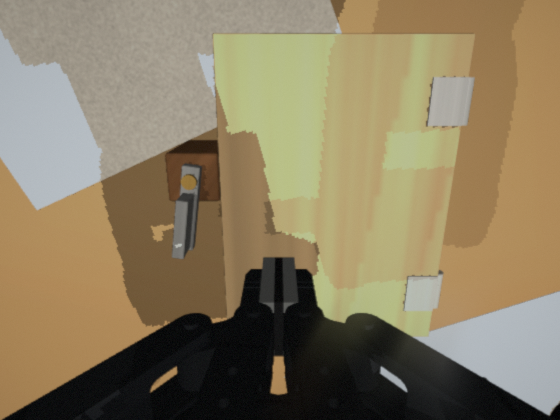

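The lid lies flat: both views put it at z ≈ 0.063 with no slope. The fin is at (186,215) in the wrist view. Joint 6 would pass its range on the direct turn, so I do a half turn first and then grip the fin.

```bash
python3 -m handwheel '[[[0,0,0],[0,0,0.045]],[[0,0,0],[0,0,0.09]],[[0,0,0],[0,0,0.135]],[[0,0,0],[0,0,0.18]],[[0,0,0],[0,0,0.225]],[[0,0,0],[0,0,0.27]],[[0,0,0],[0,0,0.315]],[[0,0,0],[0,0,0.36]],[[0,0,0],[0,0,0.405]],[[0,0,0],[0,0,0.45]]]' 0.4 30
python3 -m handwheel '[[[0,0,0],[0,0,0.045]],[[0,0,0],[0,0,0.09]],[[0,0,0],[0,0,0.135]],[[0,0,0],[0,0,0.18]],[[0,0,0],[0,0,0.225]],[[0,0,0],[0,0,0.27]],[[0,0,0],[0,0,0.315]],[[0,0,0],[0,0,0.36]],[[0,0,0],[0,0,0.405]],[[0,0,0],[0,0,0.45]]]'
python3 - <<'E'
from h import *
from rig import *
print(observe()['q'])
plan((.5019,-.0395,.14,-114.2),(.5019,-.0395,.075,-114.2))
E
```

```text
time_s: 16.9
position: [0.5085, 0.0214, 0.1595]
tool_rot: [[0.117, 0.993, -0.003], [0.993, -0.117, 0.001], [0.001, -0.003, -1.0]]
ft_force: [-0.2, 0.2, 0.5]
grip_width: 0.0342
gripper_force: 0.0
time_s: 17.9
position: [0.5085, 0.0213, 0.1595]
tool_rot: [[0.999, 0.04, -0.003], [0.04, -0.999, 0.001], [-0.003, -0.001, -1.0]]
ft_force: [-0.6, 0.1, 0.1]
grip_width: 0.0341
gripper_force: 0.0
[-1.09543599e+01  2.16557015e+01  8.74790429e+01  1.79290778e-02
  7.10262723e+01  7.67644995e+01]
[-0.0178, 0.1211, 0.0389] [-0.0001, 0.0009, 0.1471] dist 0.064
[-0.0175, 0.1212, 0.1689] [-0.0001, 0.0009, 0.1471] dist 0.104
```

```bash
python3 -m handwheel '[[[-0.006,0.04,0],[0,0,0.045]],[[-0.012,0.08,0.02],[0,0,0.09]],[[-0.018,0.121,0.039],[0,0,0.135]],[[-0.018,0.121,0.039],[0,0,0.147]],[[-0.018,0.121,0.039],[0,0,0.147]],[[-0.018,0.121,0.039],[0,0,0.147]]]'
python3 - <<'E'
from h import *
from rig import *
plan((.5019,-.0395,.075,-114.2))
for n in("wrist","top"):
    p,d=get_image(n);np.savez(f"pics/{n}6.npz",p=p,d=d,**camera_params(n));cv2.imwrite(f"pics/{n}6.png",p[:,:,::-1])
    X,u,v,c=cloud(f"pics/{n}6.npz")
    m=(X[:,2]>.08)&(X[:,2]<.096)&(np.hypot(X[:,0]-.4985,X[:,1]+.04)<.035);print(n,"fin",m.sum(),m.sum()>9 and cv2.minAreaRect(X[m][:,:2].astype(np.float32)))
E
```

```text
time_s: 18.5
position: [0.5025, -0.0393, 0.1407]
tool_rot: [[0.915, -0.403, -0.001], [-0.403, -0.915, 0.001], [-0.002, -0.0, -1.0]]
ft_force: [-0.1, -0.5, -0.2]
grip_width: 0.0339
gripper_force: 0.0
[-0.0008, 0.0009, 0.1314] [-0.0001, 0.0005, 0.0024] dist 0.066
wrist fin 962 ((0.4994896352291107, -0.041745152324438095), (0.007924151606857777, 0.04047109931707382), 65.8341293334961)
top fin 29 ((0.4869466722011566, -0.034130312502384186), (0.007947920821607113, 0.012643465772271156), 67.09444427490234)
```

View pics/wrist6.png

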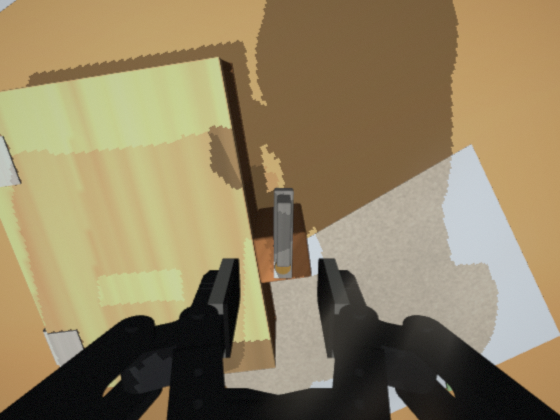

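The fin at (283,230) lies between the fingers (midline x ≈ 279) and is aligned with the pads. Next I descend and close.

```bash
python3 -m handwheel '[[[-0.001,0.004,0.06],[0,0,0.002]],[[-0.001,0.004,0.1],[0,0,0.002]],[[-0.001,0.004,0.122],[0,0,0.002]],[[-0.001,0.004,0.13],[0,0,0.002]],[[-0.001,0.004,0.13],[0,0,0.002]],[[-0.001,0.004,0.13],[0,0,0.002]]]'
python3 -m handwheel '[[[0,0,0],[0,0,0]],[[0,0,0],[0,0,0]],[[0,0,0],[0,0,0]],[[0,0,0],[0,0,0]],[[0,0,0],[0,0,0]],[[0,0,0],[0,0,0]]]' 0 25
python3 - <<'E'
from h import *
pv=np.array([.4745,-.0285])
from rig import observe
p=observe()['position'];d=p[:2]-pv;print(np.hypot(*d),np.degrees(np.arctan2(d[1],d[0])))
f0=-24.2
for t in(-18,-12,-6,0,6,12,18,24,30,36): plan((*(pv+.03*np.array([np.cos(np.radians(t)),np.sin(np.radians(t))])),.0755,t-90))
E
```

```text
time_s: 19.2
position: [0.502, -0.0412, 0.0771]
tool_rot: [[0.912, -0.41, 0.001], [-0.41, -0.912, -0.0], [0.001, -0.0, -1.0]]
ft_force: [0.7, -0.1, 0.3]
grip_width: 0.0342
gripper_force: 0.0
time_s: 19.8
position: [0.5017, -0.0417, 0.0769]
tool_rot: [[0.912, -0.41, 0.001], [-0.41, -0.912, -0.001], [0.001, 0.001, -1.0]]
ft_force: [-3.0, -4.8, 6.1]
grip_width: 0.0072
gripper_force: 26.3
0.03022637976821209 -25.97350525289506
[-0.0008, -0.0084, 0.0028] [0.0002, -0.0003, -0.0344] dist 0.004
[-0.0018, -0.0146, 0.0028] [0.0002, -0.0003, -0.0677] dist 0.007
[-0.0034, -0.0206, 0.0028] [0.0002, -0.0003, -0.1011] dist 0.011
[-0.0057, -0.0265, 0.0028] [0.0002, -0.0003, -0.1344] dist 0.014
[-0.0086, -0.0321, 0.0028] [0.0003, -0.0003, -0.1677] dist 0.017
[-0.012, -0.0373, 0.0028] [0.0003, -0.0003, -0.2011] dist 0.02
[-0.016, -0.0422, 0.0028] [0.0003, -0.0003, -0.2344] dist 0.023
[-0.0204, -0.0466, 0.0028] [0.0003, -0.0003, -0.2677] dist 0.025
[-0.0253, -0.0505, 0.0028] [0.0003, -0.0002, -0.3011] dist 0.028
[-0.0306, -0.0539, 0.0028] [0.0003, -0.0002, -0.3344] dist 0.031
```

```bash
python3 -m handwheel '[[[-0.001,-0.008,0],[0,0,-0.034]],[[-0.002,-0.015,0],[0,0,-0.068]],[[-0.003,-0.021,0],[0,0,-0.101]],[[-0.006,-0.026,0],[0,0,-0.134]],[[-0.009,-0.032,0],[0,0,-0.168]],[[-0.009,-0.032,0],[0,0,-0.168]]]'
python3 - <<'E'
from h import *
pv=np.array([.4745,-.0285])
from rig import observe
p=observe()['position'];d=p[:2]-pv;print(np.hypot(*d),np.degrees(np.arctan2(d[1],d[0])))
for t in(12,18,24,30,36,42,48,54,60,66): plan((*(pv+.03*np.array([np.cos(np.radians(t)),np.sin(np.radians(t))])),.077,t-90))
E
```

```text
time_s: 20.4
position: [0.504, -0.0257, 0.0769]
tool_rot: [[0.994, 0.109, 0.0], [0.109, -0.994, -0.002], [0.0, 0.002, -1.0]]
ft_force: [-2.2, -9.3, 5.4]
grip_width: 0.0072
gripper_force: 27.2
0.029630584789465782 5.488693057813781
[0.0004, -0.0068, -0.0002] [0.0007, -0.0, -0.0319] dist 0.003
[-0.0005, -0.013, -0.0002] [0.0007, 0.0, -0.0652] dist 0.007
[-0.0021, -0.0191, -0.0002] [0.0007, 0.0, -0.0985] dist 0.01
[-0.0043, -0.025, -0.0002] [0.0007, 0.0001, -0.1319] dist 0.013
[-0.0072, -0.0306, -0.0003] [0.0007, 0.0001, -0.1652] dist 0.016
[-0.0106, -0.0358, -0.0003] [0.0007, 0.0002, -0.1985] dist 0.019
[-0.0145, -0.0407, -0.0003] [0.0007, 0.0002, -0.2319] dist 0.022
[-0.0189, -0.0452, -0.0003] [0.0007, 0.0002, -0.2652] dist 0.024
[-0.0238, -0.0492, -0.0003] [0.0007, 0.0003, -0.2985] dist 0.027
[-0.029, -0.0526, -0.0003] [0.0007, 0.0003, -0.3319] dist 0.03
```

Forces are low, so I carry on.

```bash
python3 -m handwheel '[[[0,-0.007,0],[0,0,-0.032]],[[-0.001,-0.013,0],[0,0,-0.065]],[[-0.002,-0.019,0],[0,0,-0.099]],[[-0.004,-0.025,0],[0,0,-0.132]],[[-0.007,-0.031,0],[0,0,-0.165]],[[-0.011,-0.036,0],[0,0,-0.199]],[[-0.015,-0.041,0],[0,0,-0.232]],[[-0.019,-0.045,0],[0,0,-0.265]],[[-0.019,-0.045,0],[0,0,-0.265]]]'
python3 - <<'E'
from h import *
pv=np.array([.4745,-.0285])
from rig import observe
p=observe()['position'];d=p[:2]-pv;print(np.hypot(*d),np.degrees(np.arctan2(d[1],d[0])))
for t in(60,66,72,74.5,76): plan((*(pv+.03*np.array([np.cos(np.radians(t)),np.sin(np.radians(t))])),.077,t-90))
E
```

```text
time_s: 21.3
position: [0.4916, -0.0047, 0.0768]
tool_rot: [[0.589, 0.808, -0.001], [0.808, -0.589, -0.003], [-0.003, 0.001, -1.0]]
ft_force: [-5.2, -11.6, 5.9]
grip_width: 0.0076
gripper_force: 26.2
0.02926134501522576 54.2955752652285
[0.0011, -0.006, -0.0004] [0.0002, 0.0009, -0.0337] dist 0.003
[0.0002, -0.0122, -0.0004] [0.0002, 0.0009, -0.067] dist 0.006
[-0.0015, -0.0182, -0.0004] [0.0002, 0.0009, -0.1003] dist 0.009
[-0.0023, -0.0207, -0.0004] [0.0001, 0.0009, -0.1142] dist 0.01
[-0.0029, -0.0222, -0.0004] [0.0001, 0.0009, -0.1226] dist 0.011
```

```bash
python3 -m handwheel '[[[0.001,-0.006,0],[0,0,-0.034]],[[0,-0.012,0],[0,0,-0.067]],[[-0.001,-0.018,0],[0,0,-0.1]],[[-0.002,-0.021,0],[0,0,-0.115]],[[-0.002,-0.021,0],[0,0,-0.115]],[[-0.002,-0.021,0],[0,0,-0.115]],[[-0.002,-0.021,0],[0,0,-0.115]]]'
python3 -m handwheel '[[[0,0,0],[0,0,0]],[[0,0,0],[0,0,0]],[[0,0,0],[0,0,0]],[[0,0,0],[0,0,0]]]' 0.4
python3 -m handwheel '[[[0,0,-0.03],[0,0,0]],[[0,0,-0.1],[0,0,0]],[[0,0,-0.15],[0,0,0]],[[0,0,-0.15],[0,0,0]],[[0,0,-0.15],[0,0,0]]]'
python3 - <<'E'
from h import *
from rig import *
for n in("wrist","side"):
    p,d=get_image(n);np.savez(f"pics/{n}7.npz",p=p,d=d,**camera_params(n));cv2.imwrite(f"pics/{n}7.png",p[:,:,::-1])
    X,u,v,c=cloud(f"pics/{n}7.npz");L=(X[:,:2]-C)@np.c_[EX,EY]
    m=(X[:,2]>.08)&(X[:,2]<.096)&(np.hypot(L[:,0]+.02,L[:,1]+.07)<.035);print(n,"fin case frame",m.sum(),m.sum()>9 and cv2.minAreaRect(L[m].astype(np.float32)))
    m=(abs(X[:,2]-.063)<.004)&(abs(L[:,0])<.13)&(L[:,1]>-.076)&(L[:,1]<.11);print(n,"lid",cv2.minAreaRect(L[m].astype(np.float32)),np.median(X[m][:,2]))
E
```

```text
time_s: 22.0
position: [0.4821, -0.0, 0.0767]
tool_rot: [[0.268, 0.963, -0.002], [0.963, -0.268, -0.004], [-0.004, -0.001, -1.0]]
ft_force: [-8.7, -16.2, 6.5]
grip_width: 0.0072
gripper_force: 26.5
time_s: 22.4
position: [0.4831, 0.0023, 0.0763]
tool_rot: [[0.268, 0.963, 0.0], [0.963, -0.268, 0.001], [0.001, -0.0, -1.0]]
ft_force: [-0.0, 0.2, -0.7]
grip_width: 0.0343
gripper_force: 0.0
time_s: 22.9
position: [0.483, 0.0022, 0.1513]
tool_rot: [[0.268, 0.963, 0.0], [0.963, -0.268, 0.0], [0.0, 0.0, -1.0]]
ft_force: [-0.8, -0.6, -0.5]
grip_width: 0.0342
gripper_force: 0.0
wrist fin case frame 842 ((-0.02009584568440914, -0.07452888041734695), (0.0399489663541317, 0.0074735539965331554), 89.95768737792969)
wrist lid ((-5.7660043239593506e-05, -0.009694501757621765), (0.13295665383338928, 0.22098064422607422), 89.90345764160156) 0.06264869183881765
side fin case frame 154 ((-0.019624734297394753, -0.07173644006252289), (0.008899861015379429, 0.04012429341673851), 1.4626482725143433)
side lid ((0.00070963054895401, 0.0038550570607185364), (0.15965653955936432, 0.2209799587726593), 89.95047760009766) 0.06326677104211333
```

View pics/wrist7.png

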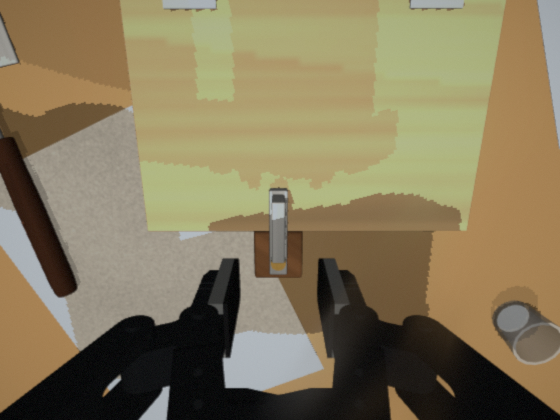

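The fin at (278,225) lies square across the lid's edge (within 0.1° in the wrist view), with the lid flat. I raise the arm and check the cup and jars once more.

```bash
python3 -m handwheel '[[[0,0,-0.08],[0,0,0]],[[0,0,-0.16],[0,0,0]],[[0,0,-0.16],[0,0,0]],[[0,0,-0.16],[0,0,0]],[[0,0,-0.16],[0,0,0]],[[0,0,-0.16],[0,0,0]]]'
python3 - <<'E'
from h import *
from rig import *
p,d=get_image("side");np.savez("pics/s8.npz",p=p,d=d,**camera_params("side"))
cv2.imwrite("pics/s8.png",p[:,:,::-1])
E
```

```text
time_s: 23.6
position: [0.4826, 0.0021, 0.23]
tool_rot: [[0.268, 0.963, -0.003], [0.963, -0.268, 0.001], [0.0, -0.003, -1.0]]
ft_force: [-0.3, 0.3, -0.0]
grip_width: 0.0341
gripper_force: 0.0
```

View pics/s8.png

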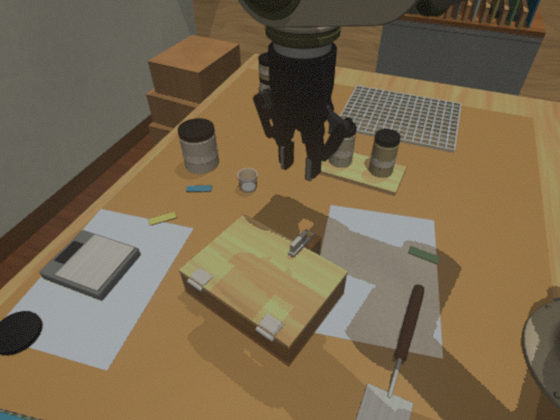

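The lid is shut and the turnbutton lies across its edge at (300,243). The cup stands unmoved at (248,182), and both jars are upright at (343,148) and (384,153).

```bash
python3 -c "
from rig import close_job;print(close_job())"
```

```text
the job is handed in; nothing more can be done
None
```

The job is done and handed in at about 24 s: the tall jar stands upright on the board's empty end, the lid is fully shut with the turnbutton square across its edge, the cup and the other board jar look undisturbed, and the short jars were standing when last seen before the lid closed.

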